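# Unstack labware into its nests

### The job

The labware for the next assay has been left in one pile: take the pile apart and set the vial, the round dish, the reagent trough and the tube rack each into the grey nest made for its shape and size, standing flat on the nest's floor inside the rim. Keep every piece upright and set it down rather than dropping it, and leave the white assay plate and the small white bottle where they are.

Things in the scene. Friction and masses are not known exactly. Their poses are not given: they have to be found in the camera images.
- vial: Amber glass vial with a black screw cap, an upright cylinder 32 mm in diameter and 45 mm high, about 60 g; the top of the pile, standing loose on the dish. Origin at the centre of its underside, z up.
- dish: Closed round glass dish with a white band, a cylinder 56 mm in diameter and 22 mm high, about 70 g; second from the top, lying loose across the trough's rim. Origin at the centre of its underside, z up.
- trough: White open reagent trough, 92 mm long (its x), 42 mm wide (its y), 30 mm high, walls 3 mm, empty, about 80 g; third from the top, standing loose on the rack, its length roughly along the rack's. Origin at the centre of its underside, z up.
- rack: Dark grey anodised aluminium tube rack, a block 104 mm long (its x), 66 mm wide (its y), 42 mm high with rows of small black holes in its flat top, about 400 g; the bottom of the pile, loose on the bench. Origin at the centre of its underside, z up.
- nest_vial: Grey nest fixed to the bench, the smaller of the two round ones, 48 mm inside, 54 mm outside diameter: flat floor with a dark rubber pad and a 3 mm thick rim round it. Floor 4 mm above the bench, rim top 10 mm above the bench. Made for the vial, with about 8 mm of room on every side. Origin at the centre of its underside on the bench, z up.
- nest_dish: Grey nest fixed to the bench, the larger of the two round ones, 72 mm inside, 78 mm outside diameter: flat floor with a dark rubber pad and a 3 mm thick rim round it. Floor 4 mm above the bench, rim top 10 mm above the bench. Made for the dish, with about 8 mm of room on every side. Origin at the centre of its underside on the bench, z up.
- nest_trough: Grey nest fixed to the bench, the narrower of the two oblong ones, 108 x 58 mm inside, 114 x 64 mm outside: flat floor with a dark rubber pad and a 3 mm thick rim round it. Floor 4 mm above the bench, rim top 10 mm above the bench. Made for the trough, with about 8 mm of room on every side. Origin at the centre of its underside on the bench, z up, length along its x.
- nest_rack: Grey nest fixed to the bench, the wider of the two oblong ones, 120 x 82 mm inside, 126 x 88 mm outside: flat floor with a dark rubber pad and a 3 mm thick rim round it. Floor 4 mm above the bench, rim top 10 mm above the bench. Made for the rack, with about 8 mm of room on every side. Origin at the centre of its underside on the bench, z up, length along its x.
- plate: White assay plate with rows of wells, partly yellow, 127 x 85 mm and 15 mm high, loose on the bench among the nests; leave it alone. Origin at the centre of its underside, z up.
- bottle: Small white plastic bottle, 34 mm in diameter and 62 mm high, loose on the bench among the nests; leave it alone. Origin at the centre of its underside, z up.

How it is judged (in metres and radians):
At the end, for the whole second after the job is handed in: Vial, dish, trough and rack each stand flat (5 degrees) on the floor of their own nest inside its rim (within 14 mm of its centre, underside 1 to 7.5 mm above the nest's origin), released and at rest; plate and bottle within 15 mm of their start, bottle upright (horizontal distance between vial and nest_vial below 0.014 m and z of vial in the frame of nest_vial between 0.001 and 0.0075 m and angle between each of vial, dish, trough, rack's own z axis and vertical below 0.09 rad and linear speed of each of vial, dish, trough, rack below 0.02 m/s and contact force between each of vial, dish, trough, rack and the fingers below 0.1 N and horizontal distance between dish and nest_dish below 0.014 m and z of dish in the frame of nest_dish between 0.001 and 0.0075 m and horizontal distance between trough and nest_trough below 0.014 m and z of trough in the frame of nest_trough between 0.001 and 0.0075 m and horizontal distance between rack and nest_rack below 0.014 m and z of rack in the frame of nest_rack between 0.001 and 0.0075 m and distance of each of plate, bottle from where it was at the start of the episode below 0.015 m and angle between bottle's own z axis and vertical below 0.2 rad); the robot touches nothing.
It fails at once if a piece of the pile is tipped by more than 35 degrees (angle between any of vial, dish, trough, rack's own z axis and vertical above 0.61 rad).
It fails at once if a piece of the pile is dropped or thrown: it moves faster than 0.7 m/s without being held ((linear speed of vial above 0.7 m/s and contact force between vial and the fingers below 0.1 N) or (linear speed of dish above 0.7 m/s and contact force between dish and the fingers below 0.1 N) or (linear speed of trough above 0.7 m/s and contact force between trough and the fingers below 0.1 N) or (linear speed of rack above 0.7 m/s and contact force between rack and the fingers below 0.1 N)).
It fails at once if the assay plate is shifted by more than 15 mm (distance of plate from where it was at the start of the episode above 0.015 m).
It fails at once if the white bottle is shifted by more than 15 mm or knocked over (distance of bottle from where it was at the start of the episode above 0.015 m or angle between bottle's own z axis and vertical above 0.5 rad).
It also fails if it takes over 120 s, if anything falls off the work surface, if the arm or the gripper's body presses on something with over 40 N, if the wrist force passes 120 N, or if a joint passes its speed limit or range.

### The arm

A 6-joint arm with a two-finger parallel gripper is mounted at the origin on the work surface. World frame = base frame: x ahead of the robot, y to its left, z up, the work surface at z = 0. Lengths are in mm, angles in rad, forces in N, time in s.
With the tool pointing down it reaches from about 300 to 750 mm from the base axis. Payload 8.5 kg.
Tool frame: the origin (TCP) lies at the very end of the fingers, on their centre line; the grasp point (between the pads) lies 19 mm behind it; z points along the fingers, y is the line along which they close (so a half turn about z gives the same grasp; the last joint's range is limited). The gripper opens to 88 mm and grips with 3 to 60 N. Pads are 18 mm wide; open, the fingers measure 123 mm over their backs; the gripper's body (75 mm by 187 mm) begins 45 mm behind the grasp point.
Start: joints at [-1.356, 0.381, 1.297, -0, 1.464, -0.215], TCP at [229.171, -499.961, 238.748] pointing down, gripper open.
Joint ranges: [-3.11, 3.11], [-0.89, 2.33], [0.22, 2.48], [-1.42, 4.56], [0.17, 2.85], [-2.88, 2.88]. Speed limits (rad/s): [2.39, 2.39, 3.14, 3.14, 3.14, 3.14].

### API

Orientations are given as a unit quaternion [w, x, y, z].
In Python, from station import r gives the robot as it stands.
- The arm moves only by the shell command python3 -m jog [OPENING] [FORCE], which reads ROWS from standard input. ROWS is a JSON list of rows, 1 to 5 of them, each an object with the fields x, y, z (the shift in mm), yaw (a turn about the tool's z in rad); a field left out counts as zero; each row shifts and turns the commanded pose from where the row before left it, along the tool's axes as they then stand; what a row does not reach is not made up. A row lasts 1/8 s, in which the tool goes at most 62.5 mm and 0.188 rad, less where a joint would pass 70% of its speed; a pose out of reach is approached as far as the arm can. OPENING is the finger opening in mm, set as the command begins (- or left out keeps the last). The fingers move at their own pace and stop on an object; FORCE is the grip in N (left out, the last holds). Time passes only in rows, so rows that do not move let the fingers close. It prints the time, the measured TCP pose, the force, the opening and the grip force at its end. Input that does not fit is refused with a message, and nothing moves.
- r.get_obs(): the state, without advancing time (a new reading comes with each control period).
- r.get_image(name): name is "scene" or "side" or "wrist"; returns a dict with "img" (420x560x3 uint8, blue, green, red), "z_map" (420x560 float32, mm along the optical axis (not along the pixel's ray), 0 where there is no reading), "fov_y" (degrees; the focal length in pixels is half the picture's height over the tangent of half this angle, whatever the lens; pixels are square), "cx", "cy" (the principal point, pixels), "distortion" ([k1, k2, p1, p2, k3] as OpenCV has them; the pictures are not rectified), "world_to_cam" (4x4, takes a point from world to camera coordinates). Camera axes: x right, y up, looking along -z (the intrinsics and any distortion apply to the point x, -y, -z); pixel columns grow to the right and rows downward; lengths in mm; the calibration is good to about 2 mm. A picture is of the moment at which its call begins.
- r.hand_in(): hands the job in; it is judged then, once.
Trained networks look in a picture, given as the dict that the camera call returned (one of the last four; its "shot" number tells which), for a name from the list of things; names that differ only in an ending like _2 or _b are one class to them, and where a whole thing is asked for, a point or a joint stands for the part that bears it (a point fixed in the world has none). Each returns a list of dicts, best first, with "confidence" (0 to 1); they miss things now and then, are a little off and sometimes report something else, mostly with a low value. They report only what shows in the picture. A call takes as long as a camera call.
- r.spot_in(picture, target): "extent" ([left, top, width, height] in pixels, round what is visible of it).
- r.mark_of(picture, target): "at" ([row, column] in pixels: a listed point, or the origin of a listed thing).
The state is a dict: "time_s": time; "joints": joint angles; "joint_vel": joint speeds; "effort": joint torques, N m; "ee_pos": TCP position; "tcp_rot": TCP orientation; "force": force on the tool from outside, world axes, zero at the start; "moment": the same for the moment, N m; "finger_gap": finger opening in mm; "finger_force": force on a finger pad.
Only numpy, scipy, OpenCV 4.12 (cv2) and the standard library are available. Lean on these libraries where they do the work, as an engineer would, in place of code of your own. Each camera call takes 0.05 s, during which the arm holds its last target. There are 200 camera calls.

## Working session

There is one attempt and no reset: what is moved stays moved. The work goes in short steps, Python scripts to look and compute and a shell command to move; the robot and the scene stay as the last step left them, time stands still between calls to the robot, and variables do not carry over. Pictures are saved under pics/ and viewed, at most 14 in all, crops included, and the job is handed in when it is done.

```bash
ls; mkdir -p pics
python3 - <<'E'
from station import r
import cv2
print(r.get_obs())
for n in ("scene","side"):
    p=r.get_image(n); cv2.imwrite(f"pics/{n}0.png",p["img"]); print(n,p["fov_y"],p["cx"],p["cy"],p["distortion"],p["world_to_cam"])
    for t in ("vial","dish","trough","rack","nest_vial","nest_dish","nest_trough","nest_rack","plate","bottle"):
        print(t,[(d["extent"],round(d["confidence"],2)) for d in r.spot_in(p,t)[:2]],[(d["at"],round(d["confidence"],2)) for d in r.mark_of(p,t)[:2]])
E
```

```text
pics
{'time_s': 0.0, 'joints': array([-1.35629038e+00,  3.81215953e-01,  1.29825364e+00,  1.46862938e-05,
        1.46359936e+00, -2.15308208e-01]), 'joint_vel': array([-0.00046383,  0.00025293,  0.00077282, -0.00031562,  0.00131098,
        0.00095075]), 'effort': array([ 4.37125227e-04, -4.37929702e+01, -2.24555111e+01,  7.13506504e-02,
        3.53187241e-02, -1.25701945e-04]), 'ee_pos': array([ 229.1228159 , -499.69788202,  238.12945754]), 'tcp_rot': array([-7.38144764e-04,  9.76996117e-01,  2.13255816e-01,  7.59650608e-06]), 'force': array([ 0.55458828, -0.90548955,  0.60550724]), 'moment': array([0.09952648, 0.014705  , 0.00151281]), 'finger_force': 0.0, 'finger_gap': 88.2544830554113}
scene 50.30444613829383 277.78745775481667 206.7911612300638 [-0.14575984  0.          0.          0.          0.        ] [[ 5.41702213e-01  8.40555164e-01 -5.07234291e-03 -2.91034961e+02]
 [-4.67065409e-01  3.06010010e-01  8.29582894e-01  1.90945943e+02]
 [ 6.98862373e-01 -4.47017774e-01  5.58360541e-01 -1.34651104e+03]
 [ 0.00000000e+00  0.00000000e+00  0.00000000e+00  1.00000000e+00]]
vial [(
[... 1270 characters left out ...]
, 24.0], 0.9)] [([196.6, 246.3], 0.97)]
trough [([217.0, 185.3, 57.7, 32.3], 0.62)] [([204.4, 247.3], 0.92)]
rack [([214.6, 200.9, 65.6, 39.6], 0.98), ([382.7, 201.6, 28.0, 17.9], 0.62)] [([224.8, 245.0], 0.63)]
nest_vial [([384.7, 200.9, 27.2, 18.0], 0.74)] [([214.1, 395.2], 0.78)]
nest_dish [([295.4, 173.0, 37.7, 20.6], 0.74), ([238.6, 156.0, 16.6, 31.8], 0.48)] [([183.6, 311.4], 0.9)]
nest_trough [([296.6, 245.9, 70.8, 35.1], 0.89)] [([264.7, 332.5], 0.6)]
nest_rack [([194.1, 316.9, 108.2, 73.1], 0.56)] [([351.9, 251.8], 0.88)]
plate [([191.7, 316.4, 109.4, 69.3], 0.66), ([103.8, 253.4, 94.0, 55.8], 0.63)] [([283.2, 150.2], 0.97)]
bottle [] [([276.4, 246.4], 0.82), ([185.0, 311.7], 0.45)]
```

Run:
```python
import cv2
for n,(x,y,w,h) in {"scene":(130,140,310,200),"side":(90,130,340,270)}.items():
    im=cv2.imread(f"pics/{n}0.png")[y:y+h,x:x+w]
    s=min(800/w,600/h); cv2.imwrite(f"pics/{n}0c.png",cv2.resize(im,None,fx=s,fy=s,interpolation=cv2.INTER_CUBIC)[:600,:800]); print(s)
```

```text
2.5806451612903225
2.2222222222222223
```

View pics/scene0c.png

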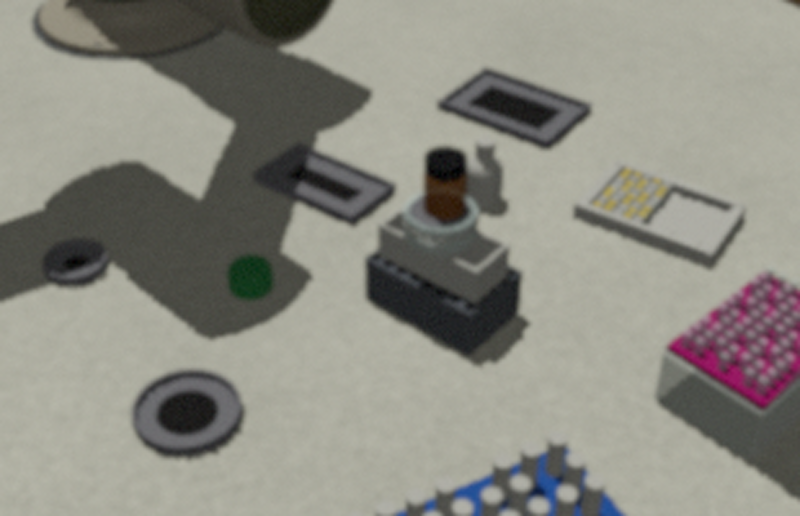

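View pics/side0c.png

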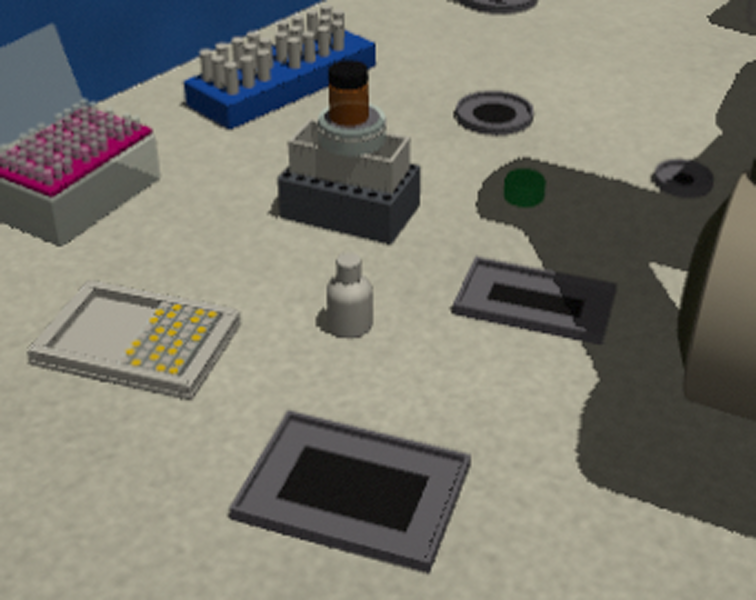

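The networks' boxes match both pictures. The pile is at scene crop (445,250) and side crop (350,150). The bottle stands between the pile and the two oblong nests, at side crop (350,300), and the plate is to the left. I'll measure next.

```bash
cat > h.py <<'E'
import numpy as np, cv2
from station import r
def K(p):
    f=p["img"].shape[0]/2/np.tan(np.radians(p["fov_y"])/2)
    return np.array([[f,0,p["cx"]],[0,f,p["cy"]],[0,0,1.]])
F=np.diag([1,-1,-1,1.])
def cloud(p):
    h,w=p["z_map"].shape; v,u=np.mgrid[0:h,0:w].astype(float)
    n=cv2.undistortPoints(np.stack([u.ravel(),v.ravel()],1)[:,None],K(p),np.array(p["distortion"]))[:,0]
    z=p["z_map"].ravel().astype(float)
    c=np.c_[n*z[:,None],z,np.ones(len(z))]
    return (c@np.linalg.inv(F@p["world_to_cam"]).T)[:,:3].reshape(h,w,3)
def ray(p,rc,z):  # pixel (row,col) -> point on plane z
    n=cv2.undistortPoints(np.array([[[rc[1],rc[0]]]],float),K(p),np.array(p["distortion"]))[0,0]
    M=np.linalg.inv(F@p["world_to_cam"]); o=M[:3,3]; d=M[:3,:3]@[n[0],n[1],1]
    return (o+d*(z-o[2])/d[2])[:2]
def pix(p,P):
    M=F@p["world_to_cam"]; rv=cv2.Rodrigues(M[:3,:3])[0]
    return cv2.projectPoints(np.array(P,float).reshape(-1,1,3),rv,M[:3,3],K(p),np.array(p["distortion"]))[0][:,0]
def top(p,cx,cy,half,z,s=2): # top view, s px/mm; col=+x,row=-y
    n=int(2*half*s); g=(np.arange(n)/s-half)
    X,Y=np.meshgrid(cx+g,cy-g); q=pix(p,np.stack([X,Y,np.full_like(X,z)],-1)).reshape(n,n,2).astype(np.float32)
    return cv2.remap(p["img"],q[...,0],q[...,1],cv2.INTER_LINEAR)
E
python3 - <<'E'
from h import *
nests=("nest_vial","nest_dish","nest_trough","nest_rack"); hz=(139,94,72,42)
tiles=[]
for n in ("scene","side"):
    p=r.get_image(n); C=cloud(p); row=[]
    for t in nests+("bottle","vial","dish","trough","rack"):
        m=r.mark_of(p,t)
        zo={"vial":94,"dish":72,"trough":42}.get(t,0)
        if not m: print(n,t,None); continue
        q=ray(p,m[0]["at"],zo); print(n,t,q.round(1),end=' ')
        if t in nests:
            T=top(p,*q,80,4); g=cv2.cvtColor(T,cv2.COLOR_BGR2GRAY); row.append(T)
            mm=(g<50).astype(np.uint8); k,l,st,ce=cv2.connectedComponentsWithStats(mm)
            i=l[150:170,150:170]; i=np.bincount(i[i>0]).argmax() if (i>0).any() else 0
            if i:
                cn=cv2.findContours((l==i).astype(np.uint8),0,2)[0][0]; (a,b),wh,an=cv2.minAreaRect(cn)
                print('pad',q[0]+a/2-80,q[1]+80-b/2,np.array(wh)/2,an,end='')
        print()
    tiles.append(np.hstack([cv2.resize(t,(200,200)) for t in row]))
    q=ray(p,r.mark_of(p,"rack")[0]["at"],0)
    near=np.hypot(C[...,0]-q[0],C[...,1]-q[1])<90
    for z in hz:
        P=C[near&(abs(C[...,2]-z)<4)]
        if len(P)<8: print(z,len(P)); continue
        print(z,len(P),'mean',P.mean(0).round(1),'minrect',[np.round(x,1) for x in cv2.minAreaRect(P[:,:2].astype(np.float32))],'circ',cv2.minEnclosingCircle(P[:,:2].astype(np.float32)))
cv2.imwrite("pics/nests.png",np.vstack(tiles))
E
```

```text
scene nest_vial [ 419.2 -225.1] pad 413.49907589543375 -227.60523861931063 [38.89601517 47.90851212] 18.434947967529297
scene nest_dish [ 629.1 -225.9] pad 629.8744075109213 -223.36561781449862 [39.  38.5] 90.0
scene nest_trough [435.8  10.5] pad 419.6104373303373 -13.47433213599686 [63.11662292 98.54358673] 88.6279067993164
scene nest_rack [408.8 245.1] pad 424.53303900322067 229.54749650118305 [38.21356201 78.6292038 ] 69.02650451660156
scene bottle [530.6 113.7] 
scene vial [ 6.235e+02 -6.000e-01] 
scene dish [ 6.276e+02 -3.000e-01] 
scene trough [632.7  -8.4] 
scene rack [627.7  -3.7] 
139 150 mean [630.1  -5.9 139. ] minrect [array([628.6,  -5. ]), array([30.5, 31.1]), np.float64(23.6)] circ ((628.1005859375, -5.5672993659973145), 17.19706916809082)
94 284 mean [635.9 -14.3  94.2] minrect [array([631.5, -10.3]), array([54.3, 50.5]), np.float64(51.3)] circ ((629.3900146484375, -8.427205085754395), 28.768733978271484)
72 204 mean [643.6 -10.4  71.8] minrect [array([633.1, -11.2]), array([97.2, 46.3]), np.float64(28.3)] circ ((631.1182250976562, -7.514157295227051), 49.721889495849
[... 773 characters left out ...]
 162 mean [624.9  -2.2 140.2] minrect [array([626.3,  -4.3]), array([30. , 31.1]), np.float64(40.0)] circ ((626.3538818359375, -4.284456253051758), 16.52187156677246)
94 271 mean [6.182e+02 4.000e-01 9.530e+01] minrect [array([624. ,  -4.6]), array([54.8, 48.5]), np.float64(45.0)] circ ((626.2822265625, -7.036646366119385), 28.31566619873047)
72 278 mean [ 6.232e+02 -6.000e-01  7.220e+01] minrect [array([628.6,  -5. ]), array([92.8, 50.2]), np.float64(18.7)] circ ((628.7698974609375, -5.79960823059082), 50.398067474365234)
42 496 mean [613.2  12.2  43.3] minrect [array([614. ,   9.9]), array([118.6,  61.5]), np.float64(45.1)] circ ((628.0592651367188, -4.1898393630981445), 59.37295913696289)
```

View pics/nests.png

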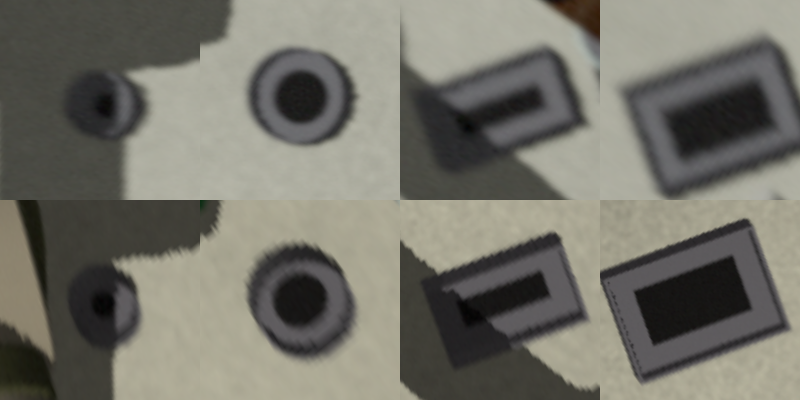

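The nests sit at about 20° yaw, and the two cameras agree to about 5 mm. I'll move over the pile and refine with the wrist camera.

```bash
cat >> h.py <<'E'
def yaw():
    w,x,y,z=r.get_obs()["tcp_rot"]; return np.arctan2(2*(x*y+w*z),1-2*(y*y+z*z))
def plan(X,Y,Z,deg):
    o=r.get_obs(); a=yaw(); t=np.radians(deg)-a; p=np.array(o["ee_pos"]); d=np.array([X,Y,Z])-p
    t=(t+np.pi/2)%np.pi-np.pi/2; b=a+t
    print("yaw %.1f at"%np.degrees(a),p.round(1),"turn %.3f then dx %.1f dy %.1f dz %.1f"%(-t,d[0]*np.cos(b)+d[1]*np.sin(b),d[0]*np.sin(b)-d[1]*np.cos(b),-d[2]), "gap %.1f"%o["finger_gap"])
E
python3 -c "
from h import *
plan(627,-5,260,20)"
```

```text
yaw 24.6 at [ 229.2 -500.   238.7] turn 0.081 then dx 543.1 dy -329.0 dz -21.3 gap 87.8
```

```bash
echo '[{"z": -20, "yaw": 0.081}, {"x": 30, "y": -18}, {"x": 50, "y": -30}, {"x": 50, "y": -30}, {"x": 50, "y": -30}]' | python3 -m jog; echo '[{"x": 50, "y": -30}, {"x": 50, "y": -30}, {"x": 50, "y": -30}, {"x": 40, "y": -25}, {}]' | python3 -m jog
python3 - <<'E'
from h import *
p=r.get_image("wrist"); cv2.imwrite("pics/w1.png",p["img"]); plan(627,-5,260,20)
print(p["world_to_cam"].round(2),p["fov_y"], np.linalg.inv(p["world_to_cam"])[:3,3])
for t in ("vial","dish","trough","rack","nest_dish","nest_trough","bottle"):
    print(t,[(d["extent"],round(d["confidence"],2)) for d in r.spot_in(p,t)[:1]],[(d["at"],round(d["confidence"],2)) for d in r.mark_of(p,t)[:1]])
E
```

```text
time_s: 3.82
ee_pos: [362.3, -335.4, 258.9]
tcp_rot: [0.0, 0.985, 0.173, 0.0]
force: [-0.1, -0.4, -0.2]
finger_gap: 88.0
finger_force: 0.0
time_s: 4.45
ee_pos: [501.9, -161.7, 258.6]
tcp_rot: [-0.0, 0.984, 0.176, 0.0]
force: [-0.6, -1.4, -0.3]
finger_gap: 88.1
finger_force: 0.0
yaw 20.1 at [ 501.  -163.1  258.6] turn 0.002 then dx 172.4 dy -105.5 dz -1.4 gap 88.2
[[ 3.5000e-01 -9.4000e-01  0.0000e+00 -3.2567e+02]
 [ 9.0000e-01  3.3000e-01 -2.9000e-01 -3.5153e+02]
 [ 2.7000e-01  1.0000e-01  9.6000e-01 -5.2758e+02]
 [ 0.0000e+00  0.0000e+00  0.0000e+00  1.0000e+00]] 63.20957583415484 [ 569.94091302 -136.67345573  405.5421504 ]
vial [([144.4, 0.4, 22.0, 6.5], 0.52)] []
dish [] []
trough [([145.7, 2.7, 53.4, 48.5], 0.61)] []
rack [([144.4, 0.0, 73.9, 62.8], 0.9)] [([12.6, 187.2], 0.69)]
nest_dish [([338.6, 48.0, 72.0, 75.1], 0.74)] [([87.6, 373.9], 0.96)]
nest_trough [([100.9, 127.4, 66.9, 93.5], 0.95)] [([176.8, 138.7], 0.65)]
bottle [([24.2, 48.1, 54.2, 39.8], 0.8)] [([66.2, 66.5], 0.84)]
```

View pics/w1.png

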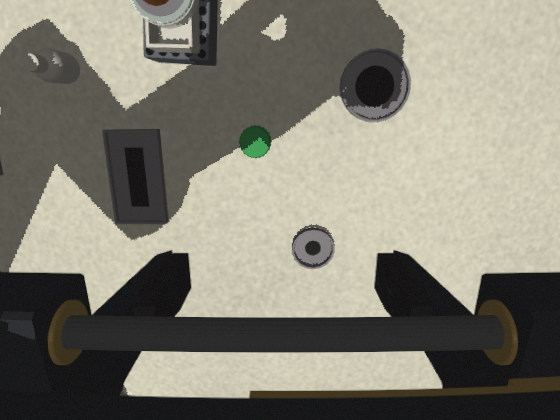

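The wrist view shows nest_dish at (row 85, col 375), nest_vial at (247,313), nest_trough at (176,135) and the pile at the top edge. I'll use it to refine the nests, then look at the pile with the camera centred on it.

```bash
python3 - <<'E'
from h import *
p=r.get_image("wrist"); C=cloud(p); 
for t,q in (("nest_vial",(425,-233)),("nest_dish",(632,-227)),("nest_trough",(441,-1))):
    e=r.spot_in(p,t)
    if e:
        a,b,w,h=e[0]["extent"]; print(t,"ext",ray(p,(b+h/2,a+w/2),8).round(1),end=' ')
    m=(np.hypot(C[...,0]-q[0],C[...,1]-q[1])<75)&(C[...,2]>2.5)&(C[...,2]<14)
    k,l,st,ce=cv2.connectedComponentsWithStats(m.astype(np.uint8)); i=1+st[1:,4].argmax()
    P=C[l==i]; print(len(P),P[:,2].mean().round(1),[np.round(x,1) for x in cv2.minAreaRect(P[:,:2].astype(np.float32))])
E
echo '[{"x": 40, "y": -25}, {"x": 20, "y": -12}, {}, {}]' | python3 -m jog
python3 - <<'E'
from h import *
p=r.get_image("wrist"); cv2.imwrite("pics/w2.png",p["img"]); C=cloud(p)
for t in ("vial","dish","trough","rack"):
    print(t,[(d["extent"],round(d["confidence"],2)) for d in r.spot_in(p,t)[:1]])
for z,c in ((139,25),(94,45),(72,80),(42,90)):
    m=(np.hypot(C[...,0]-628,C[...,1]+6)<c)&(abs(C[...,2]-z)<4); P=C[m]
    print(z,len(P),P.mean(0).round(1),[np.round(x,1) for x in cv2.minAreaRect(P[:,:2].astype(np.float32))],cv2.minEnclosingCircle(P[:,:2].astype(np.float32)))
E
```

```text
nest_vial ext [ 424.2 -233.5] 1423 6.5 [array([ 423.6, -233. ]), array([55.3, 54.9]), np.float64(16.7)]
nest_dish ext [ 627.1 -226.2] 4142 6.1 [array([ 628. , -224.9]), array([78.2, 77.9]), np.float64(25.4)]
nest_trough ext [438.    0.8] 5246 5.9 [array([433.7,   0.8]), array([117.7,  69.9]), np.float64(19.0)]
time_s: 5.9
ee_pos: [544.1, -109.1, 258.7]
tcp_rot: [0.0, 0.985, 0.173, -0.0]
force: [-0.0, 0.4, 0.9]
finger_gap: 88.0
finger_force: 0.0
vial [([163.5, 27.7, 52.8, 51.3], 0.57)]
dish [([175.4, 27.0, 62.7, 69.8], 0.79)]
trough [([184.4, 5.6, 50.6, 108.0], 0.73)]
rack [([183.1, 6.5, 68.6, 112.2], 0.65)]
139 1572 [626.9  -6.1 139.7] [array([626.9,  -5.8]), array([31.1, 30.7]), np.float64(61.6)] ((626.9996948242188, -5.600481986999512), 15.886946678161621)
94 1801 [626.1 -17.2  94.8] [array([626.2, -12.3]), array([47.4, 55.8]), np.float64(80.3)] ((626.4315795898438, -9.384212493896484), 28.228042602539062)
72 792 [634.4  -6.9  72.4] [array([630.3, -10. ]), array([93.2, 48.2]), np.float64(18.6)] ((629.217041015625, -7.283215522766113), 50.55335998535156)
42 2176 [626.7 -18.5  43.3] [array([628.3,  -6.1]), array([104.2,  66.3]), np.float64(16.3)] ((628.7879638671875, -5.65058708190918), 60.663063049316406)
```

View pics/w2.png

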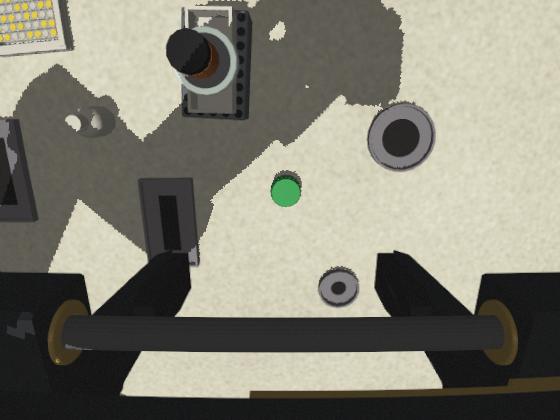

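The wrist view at (52,190) shows the vial, with the dish, trough and rack under it. Vial centre is (627,-5.7), top at 139.7 mm, rack yaw 16.3°. I'll grasp the vial now.

```bash
python3 -c "
from h import *
plan(627,-5.7,260,17.5)"
```

```text
yaw 19.9 at [ 544.2 -109.2  258.9] turn 0.042 then dx 110.1 dy -73.8 dz -1.1 gap 88.0
```

```bash
echo '[{"yaw": 0.042}, {"x": 36, "y": -24}, {"x": 38, "y": -25}, {"x": 36, "y": -25}, {}]' | python3 -m jog; python3 -c "
from h import *
plan(627,-5.7,110,17.5)"
```

```text
time_s: 6.78
ee_pos: [627.7, -3.1, 258.1]
tcp_rot: [-0.0, 0.988, 0.154, -0.0]
force: [-0.9, -0.5, -1.0]
finger_gap: 88.2
finger_force: 0.0
yaw 17.7 at [627.7  -3.1 258.1] turn 0.004 then dx -1.5 dy 2.2 dz 148.1 gap 88.2
```

```bash
echo '[{"x": -1, "y": 2, "z": 40}, {"z": 40}, {"z": 40}, {"z": 28}, {}]' | python3 -m jog 56; echo '[{}, {}, {}, {}, {}]' | python3 -m jog 20 12;  echo '[{}, {"z": -15}, {"z": -30}, {"z": -40}, {"z": -40}]' | python3 -m jog
python3 - <<'E'
from h import *
plan(423.8,-233.2,230,17.5)
p=r.get_image("wrist"); C=cloud(p)
for z,c in ((94,45),(72,80),(42,90)):
    m=(np.hypot(C[...,0]-628,C[...,1]+6)<c)&(abs(C[...,2]-z)<4); P=C[m]
    if len(P): print(z,len(P),P.mean(0).round(1),[np.round(x,1) for x in cv2.minAreaRect(P[:,:2].astype(np.float32))],cv2.minEnclosingCircle(P[:,:2].astype(np.float32)))
E
```

```text
time_s: 7.4
ee_pos: [625.3, -8.0, 109.3]
tcp_rot: [-0.001, 0.988, 0.152, -0.002]
force: [-0.2, -0.8, 1.0]
finger_gap: 55.8
finger_force: 0.0
time_s: 8.02
ee_pos: [627.0, -7.2, 111.9]
tcp_rot: [0.0, 0.988, 0.153, 0.001]
force: [-0.7, -0.9, 5.8]
finger_gap: 31.3
finger_force: 12.0
time_s: 8.65
ee_pos: [626.4, -7.0, 237.8]
tcp_rot: [0.0, 0.988, 0.153, 0.0]
force: [-0.2, -0.0, 0.3]
finger_gap: 31.8
finger_force: 12.0
yaw 17.6 at [626.4  -7.  237.8] turn 0.001 then dx -261.2 dy 154.8 dz 7.8 gap 31.8
94 3069 [628.   -8.1  95.1] [array([627.5,  -8.3]), array([54.5, 55.4]), np.float64(16.5)] ((627.2484741210938, -8.379446983337402), 28.121074676513672)
72 496 [647.   -0.9  72.7] [array([629.2,  -7.2]), array([92.4, 41.8]), np.float64(18.3)] ((629.270751953125, -7.654603004455566), 50.45111083984375)
42 2081 [646.5   2.8  43.4] [array([629.2,  -5.9]), array([103.3,  66.2]), np.float64(16.5)] ((629.1056518554688, -5.5777153968811035), 60.14292526245117)
```

```bash
echo '[{"x": -25, "y": 15}, {"x": -45, "y": 27}, {"x": -45, "y": 27}, {"x": -45, "y": 27}, {"x": -45, "y": 27}]' | python3 -m jog; echo '[{"x": -36, "y": 21}, {"x": -20, "y": 11}, {}, {}]' | python3 -m jog
python3 - <<'E'
from h import *
p=r.get_image("wrist"); cv2.imwrite("pics/w3.png",p["img"])
plan(423.8,-233.2,40,17.5)
C=cloud(p); q=(424,-233)
m=(np.hypot(C[...,0]-q[0],C[...,1]-q[1])<34)&(C[...,2]>7)&(C[...,2]<14); P=C[m]; print(len(P))
if len(P)>20: print(cv2.minEnclosingCircle(P[:,:2].astype(np.float32)))
E
```

```text
time_s: 9.32
ee_pos: [467.1, -187.3, 236.4]
tcp_rot: [0.0, 0.988, 0.153, 0.0]
force: [-0.5, 0.1, -0.7]
finger_gap: 31.9
finger_force: 12.0
time_s: 9.82
ee_pos: [425.0, -233.2, 236.1]
tcp_rot: [0.0, 0.988, 0.153, 0.0]
force: [0.4, 0.3, -0.3]
finger_gap: 31.3
finger_force: 12.0
yaw 17.6 at [ 425.1 -233.   235.9] turn 0.002 then dx -1.3 dy -0.2 dz 195.9 gap 31.1
434
((424.0229797363281, -231.62559509277344), 27.02065086364746)
```

View pics/w3.png

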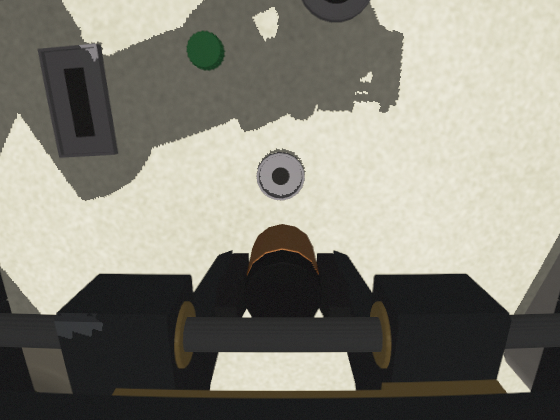

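The nest is directly below, at (175,280), with a fitted centre of (424,-232) and radius 27.0 mm. Lowering the vial.

```bash
echo '[{"x": -2, "z": 45}, {"z": 60}, {"z": 50}, {"z": 30}, {"z": 15}]' | python3 -m jog; echo '[{"z": 6}, {"z": 4}, {}, {}]' | python3 -m jog; echo '[{"z": 2}, {}, {}]' | python3 -m jog
```

```text
time_s: 10.5
ee_pos: [422.9, -233.1, 34.1]
tcp_rot: [-0.001, 0.988, 0.154, -0.001]
force: [0.2, 0.4, -0.2]
finger_gap: 31.5
finger_force: 12.0
time_s: 11.0
ee_pos: [422.9, -234.4, 26.2]
tcp_rot: [0.0, 0.988, 0.153, 0.0]
force: [0.0, 0.8, -0.2]
finger_gap: 31.8
finger_force: 12.0
time_s: 11.38
ee_pos: [422.7, -234.3, 23.8]
tcp_rot: [-0.0, 0.988, 0.153, -0.0]
force: [0.2, 0.3, -0.9]
finger_gap: 31.5
finger_force: 12.0
```

```bash
echo '[{"z": 1}, {}, {}]' | python3 -m jog; echo '[{"z": 1}, {}, {}]' | python3 -m jog
```

```text
time_s: 11.75
ee_pos: [422.7, -234.3, 22.7]
tcp_rot: [-0.0, 0.988, 0.153, -0.0]
force: [-0.3, 0.4, -0.7]
finger_gap: 31.9
finger_force: 12.0
time_s: 12.12
ee_pos: [422.7, -234.4, 21.9]
tcp_rot: [0.0, 0.988, 0.153, 0.0]
force: [-1.3, 0.4, 4.8]
finger_gap: 31.1
finger_force: 12.0
```

Contact felt at TCP z = 21.9, as predicted. I'll release, lift and go back to the dish.

```bash
echo '[{}, {}, {}, {"z": -10}, {"z": -30}]' | python3 -m jog 70; echo '[{"z": -50}, {"z": -50}, {}]' | python3 -m jog 80
python3 - <<'E'
from h import *
p=r.get_image("wrist"); C=cloud(p); q=(424,-233)
m=(np.hypot(C[...,0]-q[0],C[...,1]-q[1])<34)&(C[...,2]>44)&(C[...,2]<56); P=C[m]; print(len(P))
if len(P)>20: print(cv2.minEnclosingCircle(P[:,:2].astype(np.float32)),P[:,2].mean())
plan(627.5,-8.3,161,17.5)
E
```

```text
time_s: 12.75
ee_pos: [422.2, -233.9, 61.9]
tcp_rot: [-0.001, 0.988, 0.153, -0.001]
force: [0.3, 0.3, -0.4]
finger_gap: 69.9
finger_force: 0.0
time_s: 13.12
ee_pos: [423.7, -235.1, 165.5]
tcp_rot: [0.003, 0.988, 0.153, 0.002]
force: [-0.4, 0.2, -1.3]
finger_gap: 79.9
finger_force: 0.0
1188
((423.6766052246094, -234.5249786376953), 15.735787391662598) 49.807842972719264
yaw 17.6 at [ 423.  -234.5  163.4] turn 0.001 then dx 263.1 dy -154.2 dz 2.4 gap 79.5
```

The vial stands in its nest: top at 49.8 mm, centre within 2 mm. Dish next.

```bash
echo '[{"x": 25, "y": -14, "z": -10}, {"x": 45, "y": -27}, {"x": 45, "y": -27}, {"x": 45, "y": -27}, {"x": 45, "y": -27}]' | python3 -m jog; echo '[{"x": 38, "y": -22}, {"x": 20, "y": -10}, {}, {}]' | python3 -m jog
python3 - <<'E'
from h import *
plan(627.5,-8.3,81,17.5)
E
```

```text
time_s: 13.8
ee_pos: [581.7, -54.5, 170.3]
tcp_rot: [-0.001, 0.988, 0.153, -0.001]
force: [0.2, -1.6, 0.4]
finger_gap: 80.0
finger_force: 0.0
time_s: 14.3
ee_pos: [626.1, -8.6, 170.9]
tcp_rot: [-0.0, 0.988, 0.153, -0.001]
force: [-0.2, -0.3, 0.5]
finger_gap: 79.9
finger_force: 0.0
yaw 17.6 at [626.1  -8.6 170.9] turn 0.001 then dx 1.4 dy 0.1 dz 89.9 gap 79.9
```

```bash
echo '[{"x": 1, "z": 30}, {"z": 30}, {"z": 20}, {"z": 9}, {}]' | python3 -m jog; echo '[{}, {}, {}, {}, {}]' | python3 -m jog 45 15;  echo '[{"z": -4}, {"z": -15}, {"z": -30}, {"z": -40}, {}]' | python3 -m jog
python3 - <<'E'
from h import *
plan(628,-225.5,170,17.5)
p=r.get_image("wrist"); cv2.imwrite("pics/w4.png",p["img"]); C=cloud(p)
for z,c in ((72,80),(42,90)):
    m=(np.hypot(C[...,0]-628,C[...,1]+6)<c)&(abs(C[...,2]-z)<4); P=C[m]
    if len(P): print(z,len(P),P.mean(0).round(1),[np.round(x,1) for x in cv2.minAreaRect(P[:,:2].astype(np.float32))])
E
```

```text
time_s: 14.92
ee_pos: [627.5, -8.3, 82.7]
tcp_rot: [-0.0, 0.988, 0.152, -0.0]
force: [-0.4, 0.2, 0.8]
finger_gap: 79.9
finger_force: 0.0
time_s: 15.55
ee_pos: [628.0, -7.8, 83.2]
tcp_rot: [0.0, 0.988, 0.153, 0.0]
force: [-1.3, -1.5, 4.9]
finger_gap: 55.1
finger_force: 15.0
time_s: 16.18
ee_pos: [629.1, -7.9, 175.7]
tcp_rot: [0.001, 0.988, 0.153, 0.003]
force: [0.2, -0.3, -0.8]
finger_gap: 55.4
finger_force: 15.0
yaw 17.6 at [629.1  -7.9 175.7] turn 0.001 then dx -66.5 dy 207.2 dz 5.7 gap 55.4
72 868 [655.2   1.2  72.5] [array([648.5,  -0.7]), array([51.9, 42.1]), np.float64(18.7)]
42 3552 [648.9   1.7  43.8] [array([641.6,  -2.1]), array([77.2, 66.3]), np.float64(16.8)]
```

View pics/w4.png

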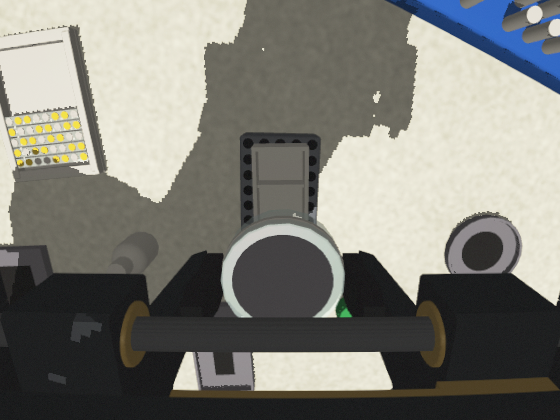

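The dish is held level at (275,285), with the trough still on the rack behind it. Carrying it to nest_dish, at (250,483).

```bash
echo '[{"x": -8, "y": 25}, {"x": -15, "y": 47}, {"x": -15, "y": 47}, {"x": -15, "y": 47}, {"x": -10, "y": 33}]' | python3 -m jog; echo '[{"x": -3, "y": 8}, {}, {}]' | python3 -m jog
python3 - <<'E'
from h import *
p=r.get_image("wrist"); C=cloud(p); q=(628,-226)
m=(np.hypot(C[...,0]-q[0],C[...,1]-q[1])<48)&(C[...,2]>7)&(C[...,2]<14); P=C[m]; print(len(P))
if len(P)>20: print(cv2.minEnclosingCircle(P[:,:2].astype(np.float32)))
plan(628,-225.5,15,17.5)
E
```

```text
time_s: 16.85
ee_pos: [627.1, -218.5, 170.4]
tcp_rot: [-0.001, 0.988, 0.152, -0.001]
force: [-1.0, -0.4, -0.5]
finger_gap: 55.1
finger_force: 15.0
time_s: 17.23
ee_pos: [627.5, -223.5, 171.6]
tcp_rot: [-0.0, 0.988, 0.154, -0.0]
force: [0.3, 0.8, -0.3]
finger_gap: 55.6
finger_force: 15.0
691
((628.9785766601562, -225.04954528808594), 38.92315673828125)
yaw 17.7 at [ 627.6 -223.5  171.8] turn 0.003 then dx -0.2 dy 2.0 dz 156.8 gap 55.3
```

Radius 38.9 mm confirms the centre at (629,-225).

```bash
echo '[{"x": 1, "y": 1.5, "z": 40}, {"z": 50}, {"z": 35}, {"z": 17}, {"z": 8}]' | python3 -m jog; echo '[{"z": 3}, {}, {}, {}]' | python3 -m jog; echo '[{"z": 1.5}, {}, {}]' | python3 -m jog
```

```text
time_s: 17.9
ee_pos: [629.2, -225.7, 21.7]
tcp_rot: [0.0, 0.988, 0.153, 0.0]
force: [0.8, -0.6, -0.3]
finger_gap: 55.3
finger_force: 15.0
time_s: 18.4
ee_pos: [629.0, -226.3, 19.3]
tcp_rot: [0.0, 0.988, 0.153, 0.0]
force: [-0.2, -0.4, -0.6]
finger_gap: 55.1
finger_force: 15.0
time_s: 18.77
ee_pos: [628.8, -226.2, 17.2]
tcp_rot: [-0.0, 0.988, 0.153, -0.0]
force: [0.5, 0.2, -0.2]
finger_gap: 55.6
finger_force: 15.0
```

```bash
echo '[{"z": 1}, {}, {}]' | python3 -m jog; echo '[{"z": 1}, {}, {}]' | python3 -m jog
```

```text
time_s: 19.15
ee_pos: [628.8, -226.1, 16.2]
tcp_rot: [-0.0, 0.988, 0.153, -0.0]
force: [0.2, -0.7, -0.4]
finger_gap: 55.4
finger_force: 15.0
time_s: 19.52
ee_pos: [628.9, -226.2, 15.3]
tcp_rot: [0.0, 0.988, 0.153, 0.0]
force: [-0.8, -0.5, 0.6]
finger_gap: 55.0
finger_force: 15.0
```

```bash
echo '[{"z": 0.5}, {}, {}, {}]' | python3 -m jog 80;  echo '[{"z": -10}, {"z": -30}, {"z": -50}, {"z": -55}, {}]' | python3 -m jog
python3 - <<'E'
from h import *
p=r.get_image("wrist"); C=cloud(p); q=(628,-226)
m=(np.hypot(C[...,0]-q[0],C[...,1]-q[1])<45)&(C[...,2]>21)&(C[...,2]<32); P=C[m]; print(len(P))
if len(P)>20: print(cv2.minEnclosingCircle(P[:,:2].astype(np.float32)),P[:,2].mean())
plan(629.2,-7.2,160,18)
E
```

```text
time_s: 20.02
ee_pos: [628.9, -226.2, 14.7]
tcp_rot: [0.0, 0.988, 0.153, 0.0]
force: [0.1, -0.2, 0.1]
finger_gap: 80.0
finger_force: 0.0
time_s: 20.65
ee_pos: [630.4, -226.9, 165.5]
tcp_rot: [0.003, 0.988, 0.153, 0.004]
force: [0.0, -0.1, -0.8]
finger_gap: 79.9
finger_force: 0.0
3168
((627.9277954101562, -227.12994384765625), 28.32801055908203) 27.00543783168717
yaw 17.6 at [ 629.3 -226.4  162.3] turn -0.007 then dx 67.6 dy -208.5 dz 2.3 gap 79.8
```

Dish placed. Next the trough: I'll stop short of the pile for a clean measurement.

```bash
echo '[{"x": 5, "y": -25, "z": -20}, {"x": 10, "y": -50, "z": -20}, {"x": 10, "y": -50}, {}, {}]' | python3 -m jog
python3 - <<'E'
from h import *
p=r.get_image("wrist"); C=cloud(p); cv2.imwrite("pics/w5.png",p["img"])
for z,c in ((72,65),(42,75)):
    m=(np.hypot(C[...,0]-628,C[...,1]+6)<c)&(abs(C[...,2]-z)<4); P=C[m]
    if len(P): print(z,len(P),P.mean(0).round(1),[np.round(x,1) for x in cv2.minAreaRect(P[:,:2].astype(np.float32))])
plan(629.2,-7.2,160,18)
E
```

```text
time_s: 21.32
ee_pos: [614.8, -99.0, 199.7]
tcp_rot: [-0.0, 0.988, 0.153, -0.0]
force: [-0.3, 0.7, -0.2]
finger_gap: 79.8
finger_force: 0.0
72 1678 [630.1  -6.6  72.2] [array([629.2,  -7.2]), array([92.6, 43.1]), np.float64(18.1)]
42 4038 [635.9 -12.1  44. ] [array([629. ,  -5.5]), array([103.5,  66.8]), np.float64(16.6)]
yaw 17.6 at [614.8 -99.7 199.5] turn -0.008 then dx 42.3 dy -83.6 dz 39.5 gap 79.4
```

View pics/w5.png

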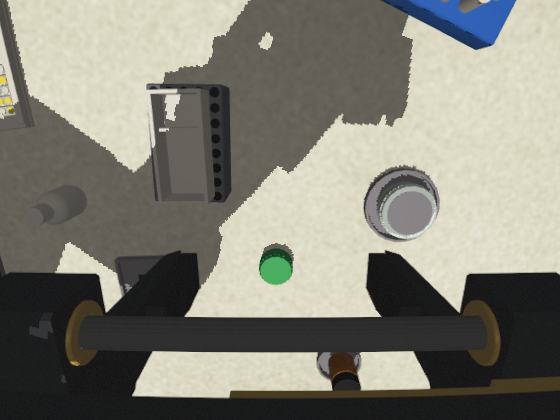

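The dish sits in its nest at (205,402) and the vial at (360,340). The trough lies on the rack at (140,185), centre (629.2,-7.2), yaw 18.1°.

```bash
echo '[{"x": 10, "y": -20, "yaw": -0.008}, {"x": 20, "y": -40}, {"x": 12, "y": -23}, {}, {}]' | python3 -m jog;  python3 -c "
from h import *
plan(629.2,-7.2,52,18.1)"
```

```text
time_s: 22.0
ee_pos: [629.3, -8.0, 199.6]
tcp_rot: [0.0, 0.988, 0.157, -0.0]
force: [0.1, -0.9, -1.4]
finger_gap: 79.5
finger_force: 0.0
yaw 18.0 at [629.3  -8.  199.6] turn -0.002 then dx 0.1 dy -0.8 dz 147.6 gap 79.5
```

```bash
echo '[{"y": -0.8, "z": 45}, {"z": 50}, {"z": 35}, {"z": 14}, {"z": 2}]' | python3 -m jog 70; echo '[{}, {}]' | python3 -m jog 64; echo '[{}, {}, {}, {}, {}]' | python3 -m jog 30 15;  echo '[{"z": -4}, {"z": -15}, {"z": -30}, {"z": -40}, {"z": -30}]' | python3 -m jog
python3 - <<'E'
from h import *
plan(436,0.8,170,19)
E
```

```text
time_s: 22.62
ee_pos: [629.3, -7.4, 53.8]
tcp_rot: [-0.0, 0.988, 0.156, -0.0]
force: [-0.3, 0.6, 1.2]
finger_gap: 69.9
finger_force: 0.0
time_s: 22.88
ee_pos: [629.7, -6.9, 55.1]
tcp_rot: [0.0, 0.988, 0.157, 0.001]
force: [0.1, -0.9, -0.8]
finger_gap: 64.0
finger_force: 0.0
time_s: 23.5
ee_pos: [629.2, -6.8, 54.0]
tcp_rot: [0.0, 0.988, 0.157, 0.0]
force: [-1.2, 0.8, 3.0]
finger_gap: 42.0
finger_force: 15.0
time_s: 24.12
ee_pos: [629.3, -6.8, 175.5]
tcp_rot: [0.0, 0.988, 0.157, 0.001]
force: [0.2, 0.3, -0.8]
finger_gap: 42.0
finger_force: 15.0
yaw 18.0 at [629.3  -6.8 175.5] turn -0.017 then dx -180.3 dy -70.1 dz 5.5 gap 42.0
```

```bash
echo '[{"x": -20, "y": -10, "yaw": -0.017}, {"x": -45, "y": -20}, {"x": -45, "y": -20}, {"x": -40, "y": -14}, {"x": -20, "y": -6}]' | python3 -m jog; echo '[{}, {}, {}]' | python3 -m jog
python3 - <<'E'
from h import *
p=r.get_image("wrist"); cv2.imwrite("pics/w6.png",p["img"]); C=cloud(p); q=(438,0)
for lo,hi in ((2.5,13),(7,13)):
    m=(np.hypot(C[...,0]-q[0],C[...,1]-q[1])<72)&(C[...,2]>lo)&(C[...,2]<hi)
    m=cv2.morphologyEx(m.astype(np.uint8),cv2.MORPH_OPEN,np.ones((2,2))); P=C[m>0]
    if len(P)>9: print(len(P),[np.round(x,1) for x in cv2.minAreaRect(P[:,:2].astype(np.float32))])
plan(436,0.8,16,19)
E
```

```text
time_s: 24.75
ee_pos: [443.8, 4.7, 173.8]
tcp_rot: [0.0, 0.986, 0.165, 0.0]
force: [0.7, -0.6, -1.1]
finger_gap: 41.7
finger_force: 15.0
time_s: 25.12
ee_pos: [446.4, 4.3, 172.8]
tcp_rot: [0.0, 0.986, 0.165, 0.0]
force: [0.5, -0.3, 0.0]
finger_gap: 41.9
finger_force: 15.0
2024 [array([490.1,  18.6]), array([53.1, 65.6]), np.float64(18.4)]
456 [array([490.2,  18.6]), array([52.9, 65.7]), np.float64(18.1)]
yaw 19.0 at [446.3   4.3 172.7] turn 0.000 then dx -10.9 dy 0.0 dz 156.7 gap 42.2
```

View pics/w6.png

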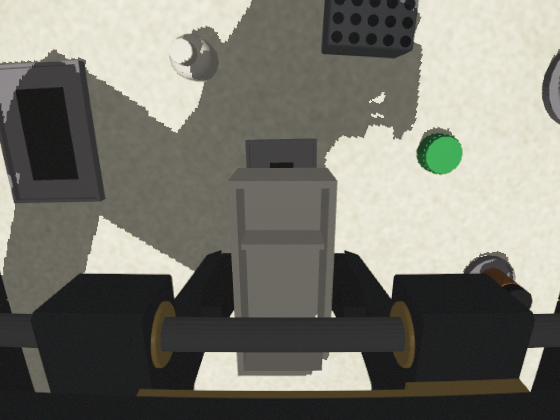

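The trough is held square at (270,285), and the nest's far end shows behind it at rows 139–168, cols 247–316. The cloud fit there is inconsistent, so I'll check it with pixel rays and the fixed cameras.

Run:
```python
from h import *
p=r.get_image("wrist"); C=cloud(p)
for rc in ((139.5,247),(139.5,316.5)):
    print(ray(p,rc,10),ray(p,rc,0))
for rc in ((143,255),(143,280),(143,310),(160,260),(160,300),(150,248)): print(C[rc].round(1))
g=C[120:165,280]; print(g[::3].round(0).tolist())
for n in ("scene","side"):
    s=r.get_image(n); D=cloud(s)
    for (q,R,nm) in (((438,0),75,'trough'),((427,227),80,'rack')):
        u=np.array([.946,.326]);v=np.array([-u[1],u[0]]); d=D[...,:2]-q
        m=(abs(d@u)<75)&(abs(d@v)<60)&(D[...,2]>2.5)&(D[...,2]<13); P=D[m][:,:2]-q
        a,b=P@u,P@v; print(n,nm,len(P),np.percentile(a,[1,99]).round(1),np.percentile(b,[1,99]).round(1), [np.round(x,1) for x in cv2.minAreaRect(D[m][:,:2].astype(np.float32))])
```

```text
[479.20422704  48.63012081] [478.05140213  49.29897266]
[499.44056788 -10.15008907] [498.94140701 -11.37992581]
[478.6  40.9  10.1]
[485.4  19.6   5.1]
[494.3  -6.3   5.1]
[464.6  32.    4.7]
[476.7  -2.9   4.9]
[470.7  44.9  10.8]
[[505.0, 26.0, 1.0], [502.0, 25.0, 1.0], [500.0, 24.0, 1.0], [497.0, 24.0, 3.0], [494.0, 23.0, 1.0], [492.0, 22.0, 0.0], [489.0, 21.0, 1.0], [488.0, 20.0, 11.0], [484.0, 19.0, 4.0], [482.0, 18.0, 5.0], [479.0, 18.0, 5.0], [477.0, 17.0, 5.0], [474.0, 16.0, 3.0], [472.0, 15.0, 5.0], [469.0, 14.0, 5.0]]
scene trough 961 [-60.6  60.4] [-49.1  40.2] [array([ 4.372e+02, -1.000e-01]), array([146.8, 118.5]), np.float64(19.1)]
scene rack 1053 [-64.3  65.9] [-51.2  47.8] [array([426.9, 225.8]), array([148.2, 119.3]), np.float64(17.9)]
side trough 3270 [-73.4  73. ] [-58.4  59.3] [array([437.9,  -0. ]), array([149.7, 119.8]), np.float64(19.0)]
side rack 6068 [-73.3  73. ] [-57.7  58.5] [array([427., 227.]), array([149.9, 119.9]), np.float64(19.0)]
```

Rim corners give a 62 mm edge (64 nominal), yaw 19° and centre (435.4, 0.7), which matches the earlier estimate. Lowering the trough.

```bash
echo '[{"x": -11, "z": 20}, {"z": 45}, {"z": 45}, {"z": 25}, {"z": 10}]' | python3 -m jog; echo '[{"z": 4}, {}, {}, {}]' | python3 -m jog; echo '[{"z": 2}, {}, {}]' | python3 -m jog; python3 -c "
from h import *
plan(435.5,0.7,16,19)"
```

```text
time_s: 25.95
ee_pos: [435.0, 0.9, 26.6]
tcp_rot: [-0.0, 0.986, 0.165, -0.001]
force: [1.2, 0.1, -0.7]
finger_gap: 41.9
finger_force: 15.0
time_s: 26.45
ee_pos: [435.5, 0.8, 24.2]
tcp_rot: [0.0, 0.986, 0.165, 0.001]
force: [0.4, 0.5, -1.5]
finger_gap: 41.8
finger_force: 15.0
time_s: 26.82
ee_pos: [435.2, 0.8, 21.7]
tcp_rot: [-0.0, 0.986, 0.165, -0.0]
force: [0.5, -0.3, -1.0]
finger_gap: 41.7
finger_force: 15.0
yaw 19.0 at [435.2   0.8  21.7] turn 0.000 then dx 0.2 dy 0.2 dz 5.7 gap 41.7
```

```bash
echo '[{"z": 2}, {"z": 2}, {}, {}]' | python3 -m jog; echo '[{"z": 1}, {}, {}]' | python3 -m jog;  echo '[{"z": 0.7}, {}, {}]' | python3 -m jog
```

```text
time_s: 27.32
ee_pos: [435.2, 0.8, 17.7]
tcp_rot: [-0.0, 0.986, 0.165, -0.0]
force: [0.3, -0.4, -0.6]
finger_gap: 41.9
finger_force: 15.0
time_s: 27.7
ee_pos: [435.2, 0.8, 16.8]
tcp_rot: [0.0, 0.986, 0.165, 0.0]
force: [0.0, -0.0, -1.5]
finger_gap: 42.2
finger_force: 15.0
time_s: 28.08
ee_pos: [435.2, 0.8, 16.0]
tcp_rot: [-0.0, 0.986, 0.165, -0.0]
force: [-0.2, 0.4, -0.9]
finger_gap: 41.8
finger_force: 15.0
```

```bash
echo '[{"z": 0.7}, {}, {}]' | python3 -m jog; echo '[{}, {}, {}, {}]' | python3 -m jog 66;  echo '[{"z": -10}, {"z": -30}, {"z": -50}, {"z": -55}, {}]' | python3 -m jog
python3 - <<'E'
from h import *
p=r.get_image("wrist"); C=cloud(p); 
m=(np.hypot(C[...,0]-435,C[...,1]-1)<65)&(C[...,2]>29)&(C[...,2]<40); P=C[m]; print(len(P))
if len(P)>20: print([np.round(x,1) for x in cv2.minAreaRect(P[:,:2].astype(np.float32))],P[:,2].mean())
plan(629,-5.5,170,16.6)
E
```

```text
time_s: 28.45
ee_pos: [435.3, 0.8, 15.9]
tcp_rot: [0.0, 0.986, 0.165, 0.0]
force: [-2.4, 0.1, 8.8]
finger_gap: 41.8
finger_force: 15.0
time_s: 28.95
ee_pos: [435.2, 0.8, 15.3]
tcp_rot: [-0.0, 0.986, 0.165, -0.0]
force: [-0.0, 0.1, 0.2]
finger_gap: 66.3
finger_force: 0.0
time_s: 29.58
ee_pos: [436.6, 0.5, 164.1]
tcp_rot: [0.002, 0.986, 0.165, 0.004]
force: [0.8, 0.3, -0.5]
finger_gap: 66.0
finger_force: 0.0
1312
[array([4.353e+02, 3.000e-01]), array([92.5, 42.1]), np.float64(19.1)] 34.421928401674705
yaw 19.0 at [435.6   0.8 161.9] turn 0.042 then dx 183.6 dy 61.3 dz -8.1 gap 66.0
```

The trough is seated at (435.3, 0.3), top 34.4 mm. Now the rack.

```bash
echo '[{"x": 15, "y": 5, "z": -10, "yaw": 0.042}, {"x": 30, "y": 10}, {"x": 40, "y": 13}, {"x": 30, "y": 10}, {}]' | python3 -m jog 88; echo '[{}, {}]' | python3 -m jog
python3 - <<'E'
from h import *
p=r.get_image("wrist"); C=cloud(p); 
m=(np.hypot(C[...,0]-629,C[...,1]+6)<75)&(C[...,2]>38)&(C[...,2]<48); P=C[m]; R=cv2.minAreaRect(P[:,:2].astype(np.float32)); print(len(P),[np.round(x,1) for x in R],P[:,2].mean())
c=R[0]; plan(c[0],c[1],170,16.6)
E
```

```text
time_s: 30.25
ee_pos: [556.9, -2.1, 168.3]
tcp_rot: [-0.001, 0.99, 0.144, -0.001]
force: [-0.1, 0.6, 0.4]
finger_gap: 88.3
finger_force: 0.0
time_s: 30.5
ee_pos: [555.4, -2.0, 170.2]
tcp_rot: [-0.0, 0.99, 0.144, -0.0]
force: [-0.0, -0.1, 0.3]
finger_gap: 87.9
finger_force: 0.0
11529 [array([628.7,  -5.9]), array([104.5,  66.3]), np.float64(16.4)] 43.00288606961484
yaw 16.6 at [555.5  -2.  170.4] turn -0.000 then dx 68.9 dy 24.7 dz 0.4 gap 88.1
```

```bash
echo '[{"x": 20, "y": 7}, {"x": 30, "y": 11}, {"x": 19, "y": 7}, {}, {}]' | python3 -m jog;  python3 -c "
from h import *
plan(628.7,-5.8,14,16.5)"
```

```text
time_s: 31.18
ee_pos: [628.7, -6.2, 170.4]
tcp_rot: [-0.0, 0.99, 0.144, -0.0]
force: [0.1, 0.9, -0.5]
finger_gap: 88.0
finger_force: 0.0
yaw 16.6 at [628.7  -6.2 170.4] turn 0.002 then dx 0.1 dy -0.4 dz 156.4 gap 88.0
```

```bash
echo '[{"z": 45}, {"z": 45}, {"z": 40}, {"z": 18}, {"z": 7}]' | python3 -m jog; echo '[{}, {}, {}, {}, {}]' | python3 -m jog 50 35;  echo '[{"z": -4}, {"z": -15}, {"z": -30}, {"z": -45}, {"z": -50}]' | python3 -m jog
python3 - <<'E'
from h import *
plan(425.5,227,155,18.5)
E
```

```text
time_s: 31.8
ee_pos: [629.4, -6.3, 15.4]
tcp_rot: [-0.0, 0.99, 0.144, -0.0]
force: [-0.2, 0.2, 0.1]
finger_gap: 88.3
finger_force: 0.0
time_s: 32.42
ee_pos: [630.0, -6.1, 16.6]
tcp_rot: [0.0, 0.99, 0.144, 0.001]
force: [-1.8, 2.1, 6.4]
finger_gap: 65.6
finger_force: 35.0
time_s: 33.05
ee_pos: [629.1, -6.3, 161.0]
tcp_rot: [-0.0, 0.99, 0.144, -0.001]
force: [0.9, -0.3, -4.3]
finger_gap: 66.0
finger_force: 35.0
yaw 16.6 at [629.1  -6.3 161. ] turn -0.033 then dx -119.0 dy -285.8 dz 6.0 gap 66.0
```

```bash
echo '[{"x": -10, "y": -20, "yaw": -0.033}, {"x": -25, "y": -42}, {"x": -25, "y": -42}, {"x": -25, "y": -42}, {"x": -25, "y": -42}]' | python3 -m jog; echo '[{"x": -25, "y": -42}, {"x": -25, "y": -35}, {"x": -20, "y": -18}, {}, {}]' | python3 -m jog
python3 - <<'E'
from h import *
p=r.get_image("wrist"); cv2.imwrite("pics/w7.png",p["img"])
plan(425.5,227,155,18.5)
for t in ("nest_rack","plate","bottle"): print(t,[(d["extent"],round(d["confidence"],2)) for d in r.spot_in(p,t)[:1]])
E
```

```text
time_s: 33.67
ee_pos: [464.7, 138.4, 160.1]
tcp_rot: [0.0, 0.987, 0.161, 0.0]
force: [0.5, 0.5, -4.1]
finger_gap: 65.7
finger_force: 35.0
time_s: 34.3
ee_pos: [370.3, 205.4, 159.9]
tcp_rot: [0.0, 0.987, 0.161, 0.001]
force: [-0.0, -0.2, -4.4]
finger_gap: 65.6
finger_force: 35.0
yaw 18.5 at [370.4 205.2 159.7] turn -0.001 then dx 59.1 dy -3.2 dz 4.7 gap 65.9
nest_rack []
plate []
bottle [([434.2, 19.4, 69.8, 54.5], 0.69)]
```

View pics/w7.png

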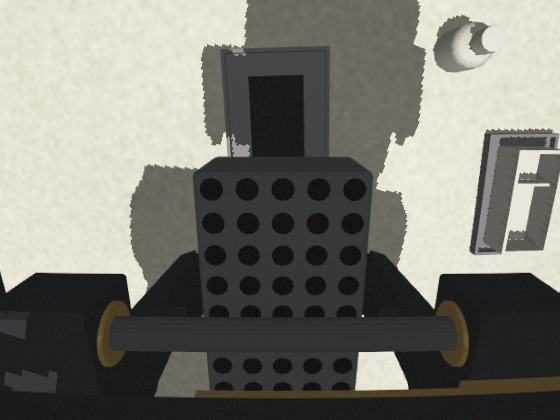

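The rack is held square. The nest's far edge shows at row ~47, cols 222–329, with the pad below it at cols 249–303. The trough sits inside its nest at right.

Run:
```python
from h import *
p=r.get_image("wrist")
A,B=ray(p,(48.5,221.5),10),ray(p,(46.5,329),10); e=B-A; th=np.arctan2(e[0],-e[1])
u=np.array([np.cos(th),np.sin(th)]); print(A,B,np.hypot(*e),np.degrees(th),(A+B)/2-63*u, (A+B)/2-63*np.array([np.cos(np.radians(19.5)),np.sin(np.radians(19.5))]))
a,b=ray(p,(75,249),4),ray(p,(75,303),4); print('pad',a,b,np.hypot(*(b-a)))
g=cv2.cvtColor(p["img"],cv2.COLOR_BGR2GRAY); print([tuple(np.round(ray(p,(rr,cc),10),1)) for rr,cc in ((100,224.5),(100,329))])
print([tuple(np.round(ray(p,(rr,cc),10),1)) for rr,cc in ((140,227.5),(140,329))])
```

```text
[468.0823855  288.85687337] [496.7555248  207.35363623] 86.39980660185867 19.382059989179556 [422.98937838 227.19771059] [423.03254121 227.07542267]
pad [455.91604298 262.52757425] [470.12375918 219.80219066] 45.02574378303214
[(np.float64(430.4), np.float64(275.5)), (np.float64(457.8), np.float64(192.9))]
[(np.float64(399.5), np.float64(264.0)), (np.float64(426.9), np.float64(181.4))]
```

```bash
echo '[{"x": 15, "y": -1, "yaw": -0.015}, {"x": 28, "y": -1}, {"x": 14}, {}, {}]' | python3 -m jog; python3 -c "
from h import *
plan(424.2,227.3,22,19.3)"
```

```text
time_s: 35.17
ee_pos: [422.1, 225.9, 159.1]
tcp_rot: [0.0, 0.986, 0.168, -0.001]
force: [0.5, -0.1, -4.5]
finger_gap: 65.7
finger_force: 35.0
yaw 19.4 at [422.1 225.9 159.1] turn 0.001 then dx 2.4 dy -0.6 dz 137.1 gap 65.7
```

```bash
echo '[{"x": 2, "y": -0.6, "z": 30}, {"z": 45}, {"z": 35}, {"z": 15}, {"z": 5}]' | python3 -m jog; echo '[{"z": 2}, {}, {}, {}]' | python3 -m jog; echo '[{"z": 2}, {}, {}]' | python3 -m jog
```

```text
time_s: 35.8
ee_pos: [423.9, 227.1, 28.9]
tcp_rot: [0.0, 0.986, 0.168, -0.001]
force: [0.1, -0.4, -4.2]
finger_gap: 66.0
finger_force: 35.0
time_s: 36.3
ee_pos: [424.6, 227.3, 27.7]
tcp_rot: [-0.0, 0.986, 0.168, 0.0]
force: [0.6, 0.2, -5.3]
finger_gap: 65.5
finger_force: 35.0
time_s: 36.67
ee_pos: [424.5, 227.3, 25.3]
tcp_rot: [0.0, 0.986, 0.168, -0.0]
force: [-0.4, -0.0, -3.8]
finger_gap: 65.5
finger_force: 35.0
```

```bash
echo '[{"z": 1.5}, {"z": 1.5}, {}, {}]' | python3 -m jog; echo '[{"z": 1}, {}, {}]' | python3 -m jog;  echo '[{"z": 0.7}, {}, {}]' | python3 -m jog
```

```text
time_s: 37.17
ee_pos: [424.5, 227.3, 22.3]
tcp_rot: [-0.0, 0.986, 0.168, 0.0]
force: [-0.7, 0.1, -4.4]
finger_gap: 65.6
finger_force: 35.0
time_s: 37.55
ee_pos: [424.5, 227.3, 21.4]
tcp_rot: [-0.0, 0.986, 0.168, 0.0]
force: [-0.2, 0.7, -5.0]
finger_gap: 65.6
finger_force: 35.0
time_s: 37.92
ee_pos: [424.5, 227.3, 20.6]
tcp_rot: [0.0, 0.986, 0.168, -0.0]
force: [0.8, 0.0, -5.2]
finger_gap: 65.9
finger_force: 35.0
```

```bash
echo '[{"z": 0.7}, {}, {}]' | python3 -m jog; echo '[{"z": 0.6}, {}, {}]' | python3 -m jog
```

```text
time_s: 38.3
ee_pos: [424.5, 227.3, 20.6]
tcp_rot: [-0.0, 0.986, 0.168, 0.0]
force: [-2.2, -0.8, 5.0]
finger_gap: 65.7
finger_force: 35.0
time_s: 38.67
ee_pos: [424.5, 227.3, 20.5]
tcp_rot: [-0.0, 0.986, 0.168, 0.001]
force: [-3.8, -1.8, 13.7]
finger_gap: 65.7
finger_force: 35.0
```

Firmly seated. I'll release, lift and check.

```bash
echo '[{}, {}, {}, {}]' | python3 -m jog 86;  echo '[{"z": -10}, {"z": -30}, {"z": -50}, {"z": -55}, {}]' | python3 -m jog; echo '[{"x": -20, "z": -30}, {"x": -30, "z": -40}, {}, {}, {}]' | python3 -m jog;python3 - <<'E'
from h import *
p=r.get_image("wrist"); C=cloud(p)
def chk(C,q,z,R):
    m=(np.hypot(C[...,0]-q[0],C[...,1]-q[1])<R)&(abs(C[...,2]-z)<4); P=C[m]
    if len(P)>20: print(q,len(P),[np.round(x,1) for x in cv2.minAreaRect(P[:,:2].astype(np.float32))],P[:,2].mean().round(1),'slope',np.linalg.lstsq(np.c_[P[:,:2]-P[:,:2].mean(0),np.ones(len(P))],P[:,2],rcond=None)[0][:2].round(3))
chk(C,(423.5,227),46,75)
s=r.get_image("side"); cv2.imwrite("pics/side1.png",cv2.resize(s["img"][130:400,90:430],None,fx=2.2,fy=2.2))
D=cloud(s)
for a in (((423.5,227),46,75),((435,0.5),34,65),((628,-226),26,35),((424,-233),49,25)): chk(D,*a)
for n in ("side","scene"):
    s=r.get_image(n); m=r.mark_of(s,"bottle"); print(n,m[:1] and ray(s,m[0]["at"],0), [d["extent"] for d in r.spot_in(s,"plate")[:1]])
E
```

```text
time_s: 39.17
ee_pos: [424.5, 227.3, 19.3]
tcp_rot: [-0.0, 0.986, 0.168, -0.0]
force: [0.3, 1.0, -0.4]
finger_gap: 86.1
finger_force: 0.0
time_s: 39.8
ee_pos: [425.9, 227.8, 168.4]
tcp_rot: [-0.0, 0.986, 0.168, 0.004]
force: [-0.0, -0.4, -0.8]
finger_gap: 85.9
finger_force: 0.0
time_s: 40.42
ee_pos: [377.4, 210.7, 233.0]
tcp_rot: [0.0, 0.986, 0.168, -0.001]
force: [-0.4, -0.2, -0.3]
finger_gap: 85.8
finger_force: 0.0
(423.5, 227) 7535 [array([423.2, 226.2]), array([103.6,  66.5]), np.float64(19.1)] 47.0 slope [ 0.    -0.001]
(423.5, 227) 2826 [array([424.6, 225.9]), array([104.8,  68.9]), np.float64(18.9)] 48.3 slope [ 0.008 -0.014]
(435, 0.5) 517 [array([436.6,  -0.7]), array([92.7, 46.2]), np.float64(19.6)] 34.5 slope [-0.001 -0.002]
(628, -226) 171 [array([ 618.5, -232.6]), array([32.6, 58.9]), np.float64(31.3)] 27.8 slope [ 0.057 -0.022]
(424, -233) 135 [array([ 425.8, -233. ]), array([30.2, 31.9]), np.float64(43.5)] 50.2 slope [ 0.022 -0.101]
side [537.14457999 104.4240547 ] [[101.1, 253.4, 93.3, 54.9]]
scene [527.91104397 113.98477562] [[355.1, 202.8, 65.0, 41.0]]
```

View pics/side1.png

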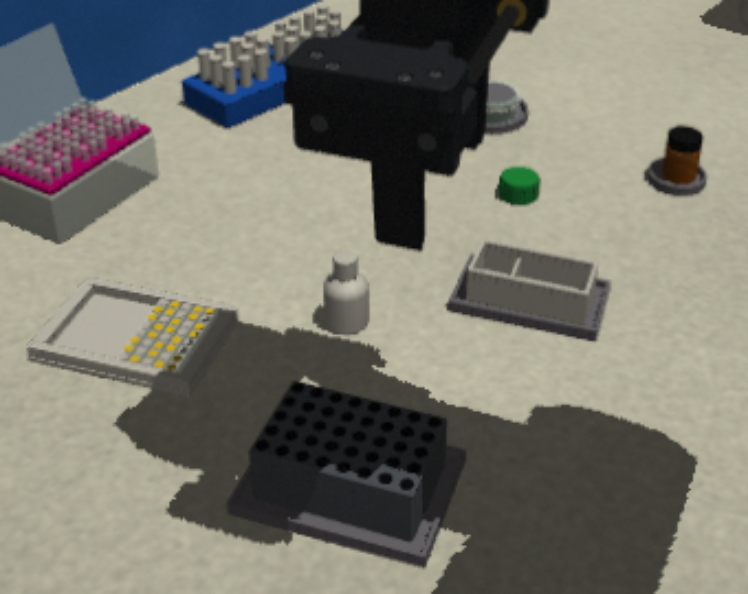

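All four pieces stand flat inside their nests: rack at (350,465), trough at (530,290), vial at (685,160) and dish at (500,105). The plate and bottle haven't moved, and the arm is clear.

```bash
python3 -c "
from station import r
print(r.hand_in())"
```

```text
the job is handed in; nothing more can be done
None
```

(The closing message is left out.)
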